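# Swap the setting bar for a spindle in the inspection V-block and hold it down

### The arm

A 7-joint arm with a two-finger parallel gripper is mounted at the origin on the work surface. World frame = base frame: x ahead of the robot, y to its left, z up, the work surface at z = 0. Lengths are in m, angles in rad, forces in N, time in s.
With the tool pointing down it reaches from about 0.425 to 0.875 m from the base axis. Payload 4.7 kg.
Tool frame: the origin (TCP) lies at the very end of the fingers, on their centre line; the grasp point (between the pads) lies 19 mm behind it; z points along the fingers, y is the line along which they close (so a half turn about z gives the same grasp; the last joint's range is limited). The gripper opens to 85 mm and grips with 20 to 120 N. Pads are 22 mm wide; open, the fingers measure 114 mm over their backs; the gripper's body (76 mm by 85 mm) begins 54 mm behind the grasp point. The pads swing forward as they close: fully open they stand 13 mm farther back than shut.
Start: joints at [-1.31, 0.321, -0.07, 1.45, 0.023, 1.371, -0.057], TCP at [0.159, 0.63, 0.231] pointing down, gripper open.
Joint ranges: [-2.86, 2.86], [-0.3, 2.09], [-1.38, 1.24], [0.06, 2.45], [-1.56, 4.7], [0.09, 2.05], [-2.69, 2.69]. Speed limits (rad/s): [2.57, 2.57, 3.14, 3.14, 3.14, 3.14, 3.14].

### API

Orientations are given as [roll, pitch, yaw] about the fixed x, y, z axes, in that order (R = Rz(yaw) Ry(pitch) Rx(roll)).
In Python, from cell import env gives the robot as it stands.
- The arm moves only by the tool send_rows, never from a script. Its argument "plan" is a list of rows, each a list of 3 entries, a list of its own where there are three numbers: the finger opening in cm, from 0 to 8.54, then the shift along the tool's x, y, z in cm, then the turn about the tool's z in rad. A call has exactly 8 rows; each row shifts and turns the commanded pose from where the row before left it, along the tool's axes as they then stand; what a row does not reach is not made up. A row lasts 1/10 s, in which the tool goes at most 50 mm and 8.59 degrees, less where a joint would pass 70% of its speed; a pose out of reach is approached as far as the arm can. A call with a gripper value outside its range is refused whole. The fingers move at their own pace and stop on an object; the grip force is fixed at half the most. Time passes only in rows, so rows that do not move let the fingers close, or fill a call up. It gives the time, the measured TCP pose, the force, the opening and the grip force at its end, in the units of the state.
- env.get_state(): the state, without advancing time (a new reading comes with each control period).
- env.capture(name): name is "side" or "top"; returns a dict with "color" (480x640x3 uint8, blue, green, red), "depth" (480x640 float32, m along the optical axis (not along the pixel's ray), 0 where there is no reading), "intrinsics" (3x3 intrinsics, pixels), "R" (3x3) and "t" (3): a world point X has camera coordinates R X + t. Camera axes: x right, y down, z forward; pixel columns grow to the right and rows downward; lengths in m; the calibration is good to about 2 mm. A picture is of the moment at which its call begins.
- env.sign_off(): hands the job in; it is judged then, once.
The state is a dict: "time": time; "joints": joint angles; "qd": joint speeds; "effort": joint torques, N m; "tcp_pos": TCP position; "eef_rot": TCP orientation; "ft_force": force on the tool from outside, world axes, zero at the start; "torque": the same for the moment, N m; "grip_width": finger opening in m; "grasp_force": force on a finger pad.
Only numpy, scipy, OpenCV 4.12 (cv2) and the standard library are available. Lean on these libraries where they do the work, as an engineer would, in place of code of your own. Each camera call takes 0.05 s, during which the arm holds its last target. There are 200 camera calls.

### The job

Lift the plain setting bar out of the V-block and lay it to rest in the empty wooden cradle. Then take the collared spindle out of its cradle and seat it in the V-block, centred along the block with the collar hanging over the end that faces the dial gauge, and finish while still holding it there, pressed down with about 15 newtons so that it bears on both flanks of the V. Handle both parts gently, without dropping or slamming them, and leave the other things on the bench where they are.

Things in the scene. Friction and masses are not known exactly. Their poses are not given: they have to be found in the camera images.
- fixture: Fixed inspection fixture, origin at its underside below the V-block's middle, z up, V along x, dial gauge on the +x side. Grey base plate x -60 to +190 mm, 100 mm wide, 10 mm thick. Steel V-block 70 mm long (x -35 to +35), 80 mm wide; flat shoulders 55 mm high from 18 to 40 mm each side of the middle; 90 degree V with lips 58 mm high.
- vee_seat (a point): Where the axis of a seated 36 mm bar passes the middle of the V-block: 65.5 mm above the fixture's origin, axes as the fixture's. A seated bar stands free above the shoulders and can be gripped across from above, fingertips 2 mm or more above the shoulders (down to 8 mm below the bar's axis).
- dial_tip (a point): Tip of the dial gauge's horizontal plunger, 105 mm from the fixture's origin along its +x, 84 mm high. Its post stands at x = +168 mm; the dial, 52 mm across and facing up, tops out 109 mm high.
- vee_left: The +y flank of the V: a plain metal plate, part of the fixture and having the same origin and axes as the fixture; its 70 mm long face slopes at 45 degrees and meets the spindle along one line, 12.7 mm to that side of the spindle's axis and 12.7 mm below it.
- vee_right: The -y flank of the V: a plain metal plate, part of the fixture and having the same origin and axes as the fixture; its 70 mm long face slopes at 45 degrees and meets the spindle along one line, 12.7 mm to that side of the spindle's axis and 12.7 mm below it.
- master: The setting bar: plain bright steel cylinder, 36 mm diameter, 110 mm long, 0.3 to 0.52 kg. Origin at its centre, x along its axis (its roll about x is arbitrary). Starts seated in the V-block.
- spindle: Dark steel shaft, 36 mm diameter from x = -60 to +60 mm, collar 52 mm diameter and 14 mm thick at its +x end (x 60 to 74 mm), 0.3 to 0.52 kg, centre of mass near x = +13 mm. Origin on its axis at the middle of the shaft, x along its axis towards the collar (roll about x arbitrary). Starts in its cradle, parallel to it, collar to the cradle's +x side.
- spindle_collar (a point): Centre of the spindle's collar, on its axis, 67 mm from the spindle's origin.
- empty_cradle: The cradle that starts empty, for the setting bar. Fixed wooden cradle, 104 mm long (x), 70 mm wide, origin at the centre of its underside, z up. Cheeks 18 mm thick at x = -42 and +42 mm form a 90 degree V along x, tops 40 mm high, that holds a 36 mm bar with its axis along x, 47.5 mm above the origin. Between the cheeks is a 66 mm gap over a 14 mm floor: room for fingers.
- spindle_cradle: The cradle in which the spindle starts, the same as the other. Fixed wooden cradle, 104 mm long (x), 70 mm wide, origin at the centre of its underside, z up. Cheeks 18 mm thick at x = -42 and +42 mm form a 90 degree V along x, tops 40 mm high, that holds a 36 mm bar with its axis along x, 47.5 mm above the origin. Between the cheeks is a 66 mm gap over a 14 mm floor: room for fingers.
- star_knob: Bystander, to be left alone: black six-lobed clamping knob, 52 mm across, 30 mm high; origin at the centre of its underside.
- wrench: Bystander, to be left alone: steel wrench, 150 mm long, lying flat; origin at the centre of its underside.
- weight_disc: Bystander, to be left alone: black disc weight, 110 mm across, 28 mm thick, 28 mm bore; origin at the centre of its underside.
- mill_bowl: Bystander, to be left alone: dark steel grinding bowl, 96 mm across, 55 mm high; origin at the centre of its underside.
- oil_can: Bystander, to be left alone: plain metal can, 52 mm across, 100 mm high; origin at the centre of its underside.
- carton: Bystander, to be left alone: small cardboard box, 110 x 80 x 60 mm; origin at the centre of its underside.
- spacer: Bystander, to be left alone: steel spacer ring, 56 mm across, 12 mm thick; origin at the centre of its underside.
Mind the look-alikes: they are no part of the job. Leave any green look-alike of the empty_cradle alone. Leave any yellow look-alike of the master alone.

How it is judged:
On the way:
1. the setting bar lies seated in the empty cradle, let go and at rest (z of master in the frame of empty_cradle between 0.0445 and 0.0505 m and x of master in the frame of empty_cradle between -0.015 and 0.015 m and angle between the x axis of master and the x axis of empty_cradle, either way round below 0.06 rad and contact force between master and the fingers below 0.1 N and contact force between master and empty_cradle above 1 N and linear speed of master below 0.02 m/s), for 0.2 s.
At the end, for the whole second after the job is handed in: Bar at rest and let go in the empty cradle (height 3 mm, lengthwise 15 mm, 0.06 rad). Spindle at rest in the V, collar to the dial (height 3 mm, lengthwise 15 mm, 0.05 rad), fingers bearing on it with over 3 N, each flank of the V carrying 5 to 30 N (all of step 1 and z of spindle in the frame of fixture between 0.0625 and 0.0685 m and x of spindle in the frame of fixture between -0.015 and 0.015 m and angle between the x axis of spindle and the x axis of fixture, either way round below 0.05 rad and x of spindle_collar in the frame of fixture above 0.04 m and contact force between spindle and the fingers above 3 N and linear speed of spindle below 0.02 m/s and contact force between spindle and vee_left between 5 and 30 N and contact force between spindle and vee_right between 5 and 30 N); the arm keeps its last pose, push and grip.
It fails at once if a bystander is shifted by more than 30 mm (distance of any of star_knob, wrench, weight_disc, mill_bowl, oil_can, carton, spacer from where it was at the start of the episode above 0.03 m).
It fails at once if the setting bar is dropped or slammed into the cradle (over 80 N) (contact force between master and empty_cradle above 80 N).
It fails at once if the spindle is dropped or slammed into the V-block (over 80 N) (contact force between spindle and fixture above 80 N).
It also fails if it takes over 54 s, if anything falls off the work surface, if the arm or the gripper's body presses on something with over 40 N, if the wrist force passes 120 N, or if a joint passes its speed limit or range.

## Working session

There is one attempt and no reset: what is moved stays moved. The work goes in short steps, Python scripts to look and compute and a tool call to move; the robot and the scene stay as the last step left them, time stands still between calls to the robot, and variables do not carry over. Pictures are saved under pics/ and viewed, at most 10 in all, crops included, and the job is handed in when it is done.

Besides the shell and the picture viewer there is one more tool, called as name([rows], argument=value, ...), one row to a line, values as JSON. send_rows: Moves the arm, as the interface text tells. Its arguments: {"type":"object","properties":{"plan":{"type":"array"}},"required":["plan"]}

```bash
mkdir -p pics
cat > h.py <<'E'
import numpy as np, cv2
from cell import env
def grab(n):
    c=env.capture(n); np.savez(f'{n}.npz',**c); return c
def P(c,u,v,d=None):
    K=c['intrinsics']; d=c['depth'][int(v),int(u)] if d is None else d
    return c['R'].T@(np.linalg.inv(K)@[u,v,1]*d-c['t'])
E
python3 - <<'E'
from h import *
for n in('top','side'):
    c=grab(n); cv2.imwrite(f'pics/{n}0.png',c['color']); print(n,c['R'].round(3).tolist(),c['t'].round(3),c['intrinsics'][0,0], (c['depth']>0).mean())
print(env.get_state())
E
```

```text
top [[0.002, -1.0, 0.004], [-0.978, -0.003, -0.206], [0.206, -0.003, -0.978]] [0.009 0.576 1.382] 592.4712493309568 0.9959049479166666
side [[0.92, -0.392, 0.004], [-0.214, -0.511, -0.832], [0.328, 0.765, -0.554]] [-0.52   0.175  1.16 ] 512.2613736488861 0.9635611979166666
{'time': 0.1, 'joints': array([-1.30985788,  0.32175128, -0.07008972,  1.4515642 ,  0.02262362,
        1.37080648, -0.05690375]), 'qd': array([ 0.00328279, -0.00246335,  0.00101076, -0.00411374, -0.00010855,
        0.00107233, -0.0004714 ]), 'effort': array([-2.53994504e-04, -4.94876683e+01, -3.83963026e-01, -3.15209663e+01,
        1.30717474e-02,  7.44938152e-03, -2.32873901e-05]), 'tcp_pos': array([0.15875294, 0.62981167, 0.23032574]), 'eef_rot': array([-3.13985405e+00,  1.15791270e-04,  2.89478811e+00]), 'ft_force': array([-0.43568757, -1.20834875, -0.80215594]), 'torque': array([-0.05725351,  0.00513487,  0.01983428]), 'grasp_force': 0.0, 'grip_width': 0.08509154636579166}
```

View pics/top0.png

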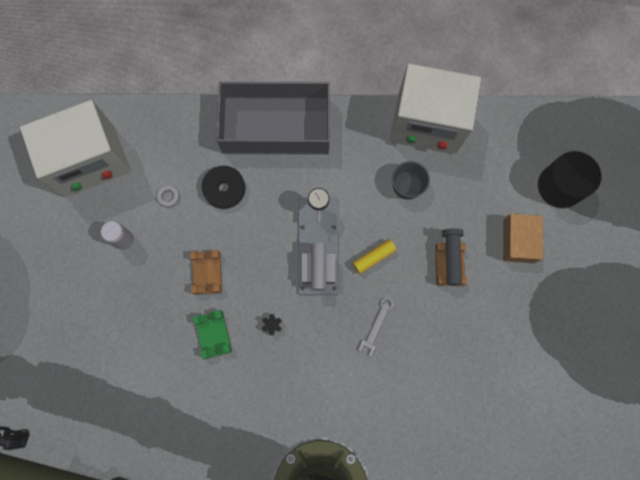

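View pics/side0.png

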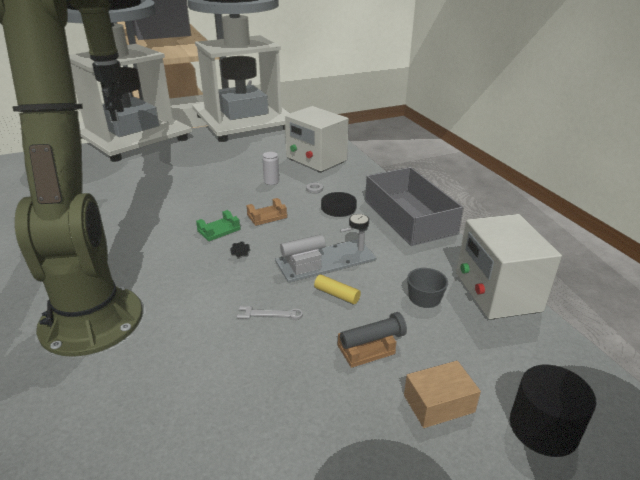

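The top view shows the master in the V at (318,265), the dial at (318,198), the empty wooden cradle at (206,272), and the spindle at (454,257) with its collar up, towards +x. The green cradle at (212,335) and the yellow bar at (375,257) are decoys. The side view shows the same things: master (303,246), empty cradle (267,212), spindle (372,331).

```bash
cat > m.py <<'E'
from h import *
def cloud(c,box):
    u0,v0,u1,v1=box; uu,vv=np.meshgrid(np.arange(u0,u1),np.arange(v0,v1)); d=c['depth'][v0:v1,u0:u1]
    K=c['intrinsics']; r=np.stack([(uu-K[0,2])/K[0,0]*d,(vv-K[1,2])/K[1,1]*d,d],-1)
    return ((r-c['t'])@c['R']).reshape(-1,3)[d.ravel()>0]
def rect(p,tag):
    r=cv2.minAreaRect((p[:,:2]*1000).astype(np.float32)); print(tag,len(p),'ctr',np.round(r[0],1),'size',np.round(r[1],1),'ang',round(r[2],1),'zpct',(np.percentile(p[:,2],[5,50,95])*1000).round(1))
E
python3 - <<'E'
from m import *
t=dict(np.load('top.npz')); s=dict(np.load('side.npz'))
B={'master':((295,230,342,300),(275,225,330,280)),'spindle':((430,222,475,295),(330,305,415,368)),'cradle':((184,245,228,300),(240,195,295,228))}
Z={'master':(.066,.095),'spindle':(.052,.09),'cradle':(.028,.05)}
for k in B:
    for c,b in zip((t,s),B[k]):
        p=cloud(c,b); print(k,'table z',np.percentile(p[:,2],[2,10]).round(4)); q=p[(p[:,2]>Z[k][0])&(p[:,2]<Z[k][1])]; rect(q,k)
        m=q.mean(0)[:2]; w,V=np.linalg.eigh(np.cov((q[:,:2]-m).T)); print('  pca',m.round(4),np.degrees(np.arctan2(*V[::-1,1])).round(1))
def crop(c,b,f): return cv2.resize(c['color'][b[1]:b[3],b[0]:b[2]],(400,300),interpolation=cv2.INTER_CUBIC)
T=[(270,180,370,255+0),(270,235,370,310),(404,220,504,295),(156,235,256,310)]
im=np.vstack([np.hstack([crop(t,T[0],4),crop(t,T[1],4)]),np.hstack([crop(t,T[2],4),crop(t,T[3],4)])])
cv2.imwrite('pics/m1.png',im)
S=[(270,205,390,295),(320,295,440,385),(210,180,310,255)]
im=np.vstack([np.hstack([crop(s,S[0],4),crop(s,S[1],4)]),np.hstack([crop(s,S[2],4),np.zeros((300,400,3),np.uint8)])])
cv2.imwrite('pics/m2.png',im)
E
```

```text
master table z [-0.0043 -0.0003]
master 695 ctr [515.    7.4] size [110.5  33.8] ang 0.3 zpct [69.7 79.5 86.8]
  pca [0.514  0.0076] -179.7
master table z [-0.003  -0.0014]
master 472 ctr [515.1   1.4] size [ 35.4 110.9] ang 88.5 zpct [67.6 78.1 83.8]
  pca [ 0.5127 -0.0026] 179.2
spindle table z [-0.0058 -0.0029]
spindle 824 ctr [ 542. -317.] size [ 48.2 136. ] ang 86.5 zpct [54.1 62.7 71.4]
  pca [ 0.5442 -0.3193] 180.0
spindle table z [-0.0032 -0.002 ]
spindle 901 ctr [ 543. -322.] size [ 49.8 136.3] ang 84.7 zpct [53.4 62.1 70.5]
  pca [ 0.5448 -0.3298] 178.6
cradle table z [-0.0056 -0.0027]
cradle 357 ctr [507.1 285.4] size [102.1  69.2] ang 4.0 zpct [29.3 35.1 41. ]
  pca [0.507  0.2857] -175.0
cradle table z [-0.0035 -0.002 ]
cradle 179 ctr [507.5 284.3] size [104.7  75.2] ang 3.6 zpct [28.6 34.3 39.4]
  pca [0.5069 0.2805] -175.3
```

View pics/m1.png

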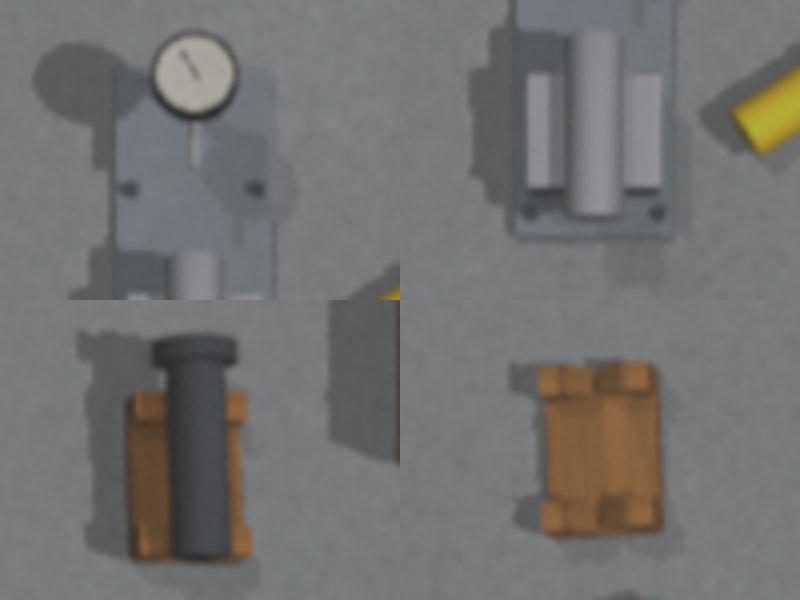

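View pics/m2.png

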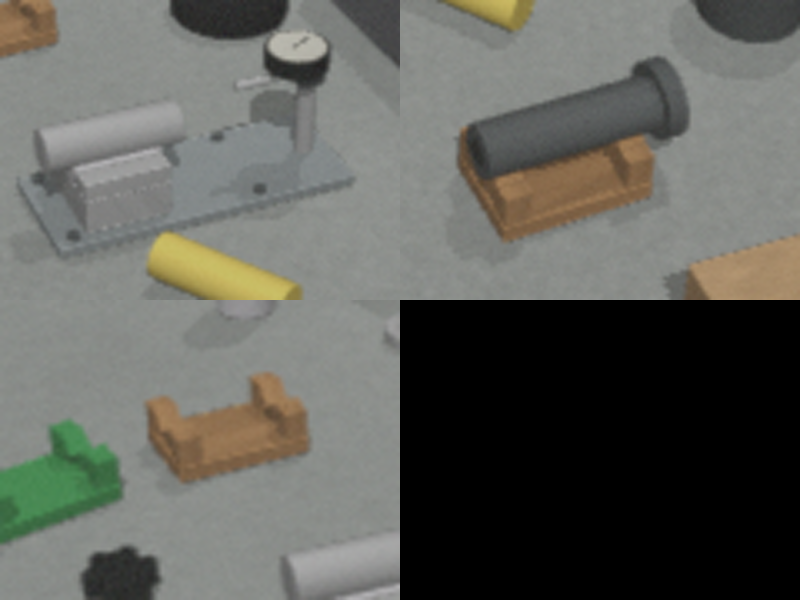

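Crops: the fixture is nearly aligned with world x. In the top picture the shoulders span about (302–335, 253–282). The empty cradle is yawed by about 4 deg, and the spindle by about −4 deg with its collar at (453,232).

Run:
```python
from m import *
from scipy.optimize import least_squares
t=dict(np.load('top.npz')); s=dict(np.load('side.npz'))
def cyl(p,y0,z0,x0):
    f=lambda a:(np.hypot((p[:,1]-a[0]-a[1]*(p[:,0]-x0))*np.cos(a[1]),p[:,2]-a[2]-a[3]*(p[:,0]-x0))-.018)*1000
    r=least_squares(f,[y0,0,z0,0],loss='soft_l1'); return r.x.round(4),np.abs(r.fun).mean().round(2)
for k,bt,bs,y0,z0,x0,zl,xr in (('master',(295,230,342,300),(275,225,330,280),.005,.065,.515,.064,(.45,.58)),('spindle',(430,222,475,295),(330,305,415,368),-.32,.05,.53,.045,(.47,.585))):
    ps=[]
    for c,b in zip((t,s),(bt,bs)):
        p=cloud(c,b); p=p[(p[:,2]>zl)&(p[:,0]>xr[0])&(p[:,0]<xr[1])&(abs(p[:,1]-y0)<.028)]; ps.append(p); print(k,x0,cyl(p,y0,z0,x0))
    print(k,'both',cyl(np.vstack(ps),y0,z0,x0))
for n,c,b,bd in (('top',t,(290,180,350,300),(290,190,345,300)),('side',s,(265,205,385,290),(265,205,385,290))):
    p=cloud(c,b)
    rect(p[(p[:,2]>.004)&(p[:,2]<.013)],n+' plate')
    q=p[(p[:,2]>.048)&(p[:,2]<.058)&(p[:,0]<.58)];rect(q,n+' shoulders')
    q=p[(p[:,2]>.095)];rect(q,n+' dial')
# collar end / tail extent along spindle
for n,c,b in(('top',t,(430,222,475,295)),('side',s,(330,300,415,368))):
    p=cloud(c,b);p=p[p[:,2]>.045]; 
    q=p[p[:,2]>.073]; rect(q,n+' collar top'); print(np.percentile(p[:,0],[1,99]).round(4))
    q=p[(p[:,2]>.05)]; print(n,'xmin/max',q[:,0].min().round(4),q[:,0].max().round(4))
```

```text
master 0.515 (array([ 0.0075,  0.0034,  0.065 , -0.0002]), np.float64(2.01))
master 0.515 (array([0.0066, 0.0164, 0.0646, 0.0006]), np.float64(1.68))
master both (array([ 0.0071,  0.0101,  0.0649, -0.001 ]), np.float64(1.89))
spindle 0.53 (array([-0.3217, -0.0133,  0.0472,  0.0076]), np.float64(2.09))
spindle 0.53 (array([-0.3226, -0.0067,  0.0465,  0.0051]), np.float64(1.5))
spindle both (array([-0.3222, -0.0091,  0.0469,  0.0055]), np.float64(1.8))
top plate 2157 ctr [597.6   2.9] size [308.3 152. ] ang 0.3 zpct [ 4.4  8.7 12.4]
top shoulders 438 ctr [504.1   7.3] size [89.2 77.9] ang 0.4 zpct [50.  54.5 57.6]
top dial 378 ctr [672.5   8.1] size [52.  47.9] ang 0.0 zpct [102.6 108.8 113.9]
side plate 1784 ctr [621.6  78.1] size [421.8 353.8] ang 71.9 zpct [ 5.3  9.4 12.3]
side shoulders 262 ctr [510.5 -17.5] size [ 46.6 110.5] ang 78.2 zpct [49.5 54.5 57.3]
side dial 245 ctr [672.2   4.5] size [53.4 50.1] ang 54.4 zpct [ 97.7 107.6 110.2]
top collar top 26 ctr [ 571.4 -324.9] size [71.5 24.2] ang 1.8 zpct [73.2 74.5 78.4]
[0.4753 0.6079]
top xmin/max 0.4735 0.6088
side collar top 10 ctr [ 601.2 -327.8] size [16.9 13.2] ang 80.3 zpct [73.1 73.5 74.8]
[0.4755 0.6085]
side xmin/max 0.4744 0.6106
```

send_rows([
  [8.5, [-3.6, -2.0, 0], 0],
  [8.5, [-3.6, -2.0, 0], 0],
  [8.5, [-3.6, -2.0, 0], 0],
  [8.5, [-3.6, -2.0, 0], 0],
  [8.5, [-3.6, -2.0, 0], 0],
  [8.5, [-3.6, -2.0, 0], 0],
  [8.5, [-3.6, -2.0, 0], 0],
  [8.5, [-3.6, -2.0, 0], 0],
])

```text
time: 0.9
tcp_pos: [0.3998, 0.4033, 0.231]
eef_rot: [-3.141, -0.0, 2.895]
ft_force: [1.0, 0.2, 0.1]
grip_width: 0.0848
grasp_force: 0.0
```

Run:
```python
from m import *
t=dict(np.load('top.npz')); s=dict(np.load('side.npz'))
def ray(c,u,v,z):
    C=-c['R'].T@c['t']; d=c['R'].T@np.linalg.inv(c['intrinsics'])@[u,v,1]; return (C+d*(z-C[2])/d[2])[:2]*1000
def T(i,x,y,z): # crop pixel from m1
    o=[(270,180),(270,235),(404,220),(156,235)][i]; ox,oy=(i%2)*400,(i//2)*300
    return ray(t,o[0]+(x-ox)/4-.4,o[1]+(y-oy)/4-.4,z).round(1)
print('plate rear corners',T(1,513,238,.01),T(1,671,238,.01),'left edge up',T(0,113,70,.01),T(0,273,70,.01))
print('shoulder corners',[T(1,*a,.055) for a in((527,73),(661,73),(527,188),(661,188))])
print('dial c',T(0,194,74,.107),'plunger tip',T(0,194,170,.084),'holes',T(0,130,188,.01),T(0,255,188,.01))
print('spcradle top corners',[T(2,*a,.04) for a in((133,393),(246,393),(133,554),(251,554))])
print('empty cradle corners',[T(3,*a,.04) for a in((538,366),(651,362),(541,531),(661,531))])
q=cloud(t,(184,245,228,300)); q=q[q[:,2]>.005]; rect(q,'cr all')
q=cloud(t,(430,235,475,295)); rect(q[(q[:,2]>.005)&(q[:,2]<.045)],'spcr')
```

```text
plate rear corners [455.2  56.9] [455.5 -40.8] left edge up [704.4  59.2] [704.8 -43.3]
shoulder corners [array([550.5,  48. ]), array([550.7, -33.5]), array([480. ,  47.5]), array([480.3, -33.2])]
dial c [673.8   7.8] plunger tip [620.5   7.6] holes [626.8  47.7] [627.1 -31.5]
spcradle top corners [array([ 579.6, -286. ]), array([ 579.8, -355.8]), array([ 479.4, -282. ]), array([ 479.7, -353.9])]
empty cradle corners [array([556.9, 321.8]), array([559.6, 252.5]), array([455.1, 315.3]), array([455.3, 242.7])]
cr all 1317 ctr [511.9 288.3] size [136.6 107.2] ang 2.1 zpct [ 6.7 15.8 38.3]
spcr 731 ctr [ 532.5 -329.2] size [110.6 153.2] ang 87.8 zpct [ 5.8 15.8 40.2]
```

send_rows([
  [8.5, [-2.5, -4.2, 0], 0],
  [8.5, [-2.5, -4.2, 0], 0],
  [8.5, [-2.5, -4.2, 0], 0],
  [8.5, [-2.5, -4.2, 0], 0],
  [8.5, [-2.5, -4.2, 0], 0],
  [8.5, [-2.5, -4.2, 0], 0],
  [8.5, [-2.5, -4.2, 0], -0.12],
  [8.5, [0, 0, 0], -0.127],
])

```text
time: 1.7
tcp_pos: [0.4982, 0.0686, 0.2315]
eef_rot: [-3.139, 0.001, 3.134]
ft_force: [-0.3, -1.0, -0.1]
grip_width: 0.0852
grasp_force: 0.0
```

send_rows([
  [8.5, [-0.6, -2.0, 1.0], 0],
  [8.5, [-0.6, -2.1, 2.0], 0],
  [8.5, [-0.5, -2.0, 2.0], 0],
  [8.5, [0, 0, 2.0], 0],
  [8.5, [0, 0, 2.0], 0],
  [8.5, [0, 0, 1.0], 0],
  [8.5, [0, 0, 0], 0],
  [8.5, [0, 0, 0], 0],
])

```text
time: 2.5
tcp_pos: [0.5141, 0.0164, 0.1318]
eef_rot: [3.142, 0.001, -3.141]
ft_force: [0.1, 0.0, 0.8]
grip_width: 0.0851
grasp_force: 0.0
```

send_rows([
  [8.5, [-0.1, -0.5, 1.0], 0],
  [8.5, [0, -0.4, 1.2], 0],
  [8.5, [0, 0, 1.2], 0],
  [8.5, [0, 0, 1.2], 0],
  [8.5, [0, 0, 1.2], 0],
  [8.5, [0, 0, 0.9], 0],
  [8.5, [0, 0, 0.6], 0],
  [8.5, [0, 0, 0], 0],
])

```text
time: 3.3
tcp_pos: [0.5142, 0.0072, 0.0573]
eef_rot: [-3.141, -0.002, 3.141]
ft_force: [-0.5, -0.5, 0.2]
grip_width: 0.0847
grasp_force: 0.0
```

send_rows([
  [8.5, [0, 0, -0.1], 0],
  [3.0, [0, 0, 0], 0],
  [3.0, [0, 0, 0], 0],
  [3.0, [0, 0, 0], 0],
  [3.0, [0, 0, 0], 0],
  [3.0, [0, 0, 0], 0],
  [3.0, [0, 0, 0], 0],
  [3.0, [0, 0, 0], 0],
])

```text
time: 4.1
tcp_pos: [0.5152, 0.0065, 0.0601]
eef_rot: [-3.141, 0.001, 3.141]
ft_force: [-2.5, -2.4, 5.1]
grip_width: 0.0338
grasp_force: 59.8
```

send_rows([
  [3.0, [0, 0, -0.2], 0],
  [3.0, [0, 0, -0.4], 0],
  [3.0, [0, 0, -0.5], 0],
  [3.0, [0, 0, -0.5], 0],
  [3.0, [0, 0, -0.5], 0],
  [3.0, [0, 0, -0.5], 0],
  [3.0, [0, 0, -0.2], 0],
  [3.0, [0, 0, 0], 0],
])

```text
time: 4.9
tcp_pos: [0.5151, 0.0073, 0.0878]
eef_rot: [3.141, 0.001, 3.141]
ft_force: [0.2, 0.3, -5.7]
grip_width: 0.0338
grasp_force: 60.1
```

Run:
```python
from h import *
s=grab('side'); print(env.get_state())
a=cv2.resize(s['color'][175:285,250:396],(800,600),interpolation=cv2.INTER_CUBIC); cv2.imwrite('pics/g1.png',a)
```

```text
{'time': 4.95, 'joints': array([-0.51876566,  0.16562723,  0.492567  ,  1.96760223, -0.09133108,
        1.02926189,  1.58569854]), 'qd': array([ 0.00135869,  0.00536152, -0.00125474,  0.00749739, -0.00087988,
       -0.00056704, -0.00221774]), 'effort': array([ 6.49519046e-03, -3.49400711e+01,  2.67301999e+00, -2.96888781e+01,
        1.85378711e-02, -1.02075411e-02, -3.98015196e-03]), 'tcp_pos': array([0.51487906, 0.00720656, 0.0874649 ]), 'eef_rot': array([3.14139244e+00, 3.32132529e-04, 3.14126650e+00]), 'ft_force': array([-1.23184446, -0.60731219, -4.75559441]), 'torque': array([-0.0323727 , -0.01594588,  0.00654494]), 'grasp_force': 60.10488510131836, 'grip_width': 0.033440327818697296}
```

View pics/g1.png

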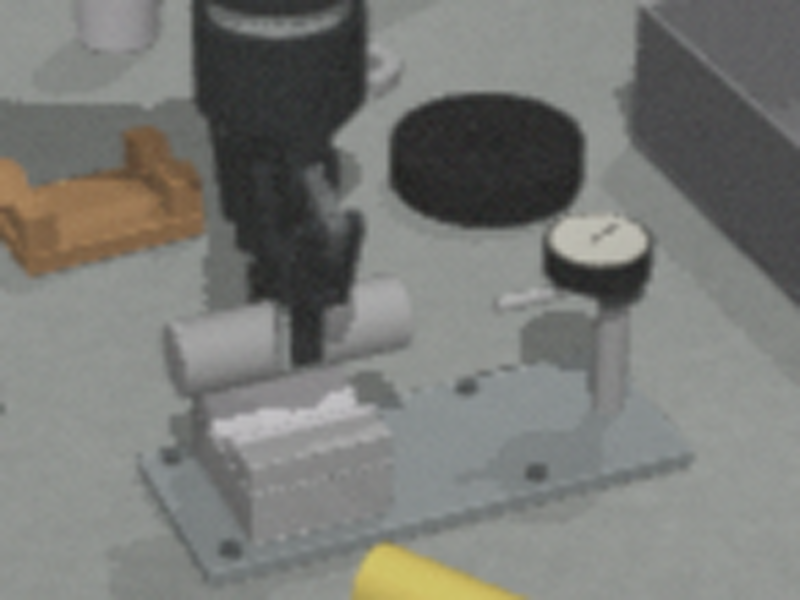

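The bar is held level and centred (pads at about (305,330) in the crop), clear of the V-block.

send_rows([
  [3.0, [0, 0.5, -2.5], 0],
  [3.0, [0, 2.5, -3.0], 0],
  [3.0, [0.2, 4.2, -0.5], 0],
  [3.0, [0.2, 4.6, 0], 0],
  [3.0, [0.2, 4.6, 0], 0],
  [3.0, [0.2, 4.6, 0], 0],
  [3.0, [0, 4.2, 0], 0],
  [3.0, [0, 2.5, 0], -0.07],
])

```text
time: 5.75
tcp_pos: [0.5053, 0.289, 0.1467]
eef_rot: [3.14, -0.001, -3.066]
ft_force: [0.3, 0.3, -5.2]
grip_width: 0.0337
grasp_force: 61.5
```

send_rows([
  [3.0, [0, 0, 0], 0],
  [3.0, [0, 0, 1.5], 0],
  [3.0, [0, 0, 2.0], 0],
  [3.0, [0, 0, 1.5], 0],
  [3.0, [0, 0, 0.5], 0],
  [3.0, [0, 0, 0], 0],
  [3.0, [0, 0, 0], 0],
  [3.0, [0, 0, 0], 0],
])

```text
time: 6.55
tcp_pos: [0.5077, 0.2845, 0.0934]
eef_rot: [3.141, 0.002, -3.072]
ft_force: [0.3, 0.4, -5.5]
grip_width: 0.0337
grasp_force: 61.5
```

Run:
```python
from m import *
t=grab('top'); s=grab('side'); print(env.get_state()['tcp_pos'],env.get_state()['eef_rot'])
a=cv2.resize(t['color'][225:315,156:276],(400,300),interpolation=cv2.INTER_CUBIC)
b=cv2.resize(s['color'][150:240,210:330],(400,300),interpolation=cv2.INTER_CUBIC); cv2.imwrite('pics/g2.png',np.hstack([a,b]))
```

```text
[0.50748936 0.28451278 0.09325305] [ 3.14061727e+00  1.49034109e-03 -3.07195446e+00]
```

View pics/g2.png

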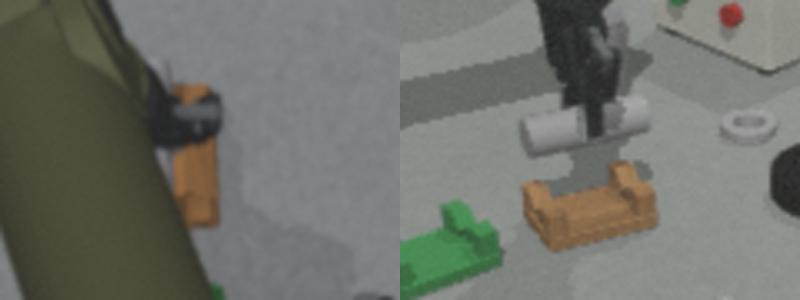

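The bar sits above the brown cradle with the same heading (side crop: bar (585,125), cradle (590,210)). Now I lower it.

send_rows([
  [3.0, [0, 0, 0.8], 0],
  [3.0, [0, 0, 1.0], 0],
  [3.0, [0, 0, 1.0], 0],
  [3.0, [0, 0, 0.8], 0],
  [3.0, [0, 0, 0.5], 0],
  [3.0, [0, 0, 0.3], 0],
  [3.0, [0, 0, 0.1], 0],
  [3.0, [0, 0, 0], 0],
])

```text
time: 7.45
tcp_pos: [0.5071, 0.2842, 0.0474]
eef_rot: [3.141, 0.0, -3.072]
ft_force: [-0.4, -0.5, -4.0]
grip_width: 0.0335
grasp_force: 61.6
```

send_rows([
  [3.0, [0, 0, 0.1], 0],
  [3.0, [0, 0, 0.1], 0],
  [3.0, [0, 0, 0.1], 0],
  [3.0, [0, 0, 0.1], 0],
  [3.0, [0, 0, 0.1], 0],
  [3.0, [0, 0, 0], 0],
  [3.0, [0, 0, 0], 0],
  [3.0, [0, 0, 0], 0],
])

```text
time: 8.25
tcp_pos: [0.5071, 0.2847, 0.0425]
eef_rot: [3.141, 0.001, -3.072]
ft_force: [-0.5, 0.3, -4.0]
grip_width: 0.0335
grasp_force: 61.8
```

send_rows([
  [3.0, [0, 0, 0.05], 0],
  [3.0, [0, 0, 0.05], 0],
  [3.0, [0, 0, 0.05], 0],
  [3.0, [0, 0, 0.05], 0],
  [3.0, [0, 0, 0], 0],
  [3.0, [0, 0, 0], 0],
  [3.0, [0, 0, 0], 0],
  [3.0, [0, 0, 0], 0],
])

```text
time: 9.05
tcp_pos: [0.5072, 0.2849, 0.0421]
eef_rot: [3.14, 0.001, -3.072]
ft_force: [-4.2, -0.4, 8.7]
grip_width: 0.0339
grasp_force: 63.1
```

send_rows([
  [3.0, [0, 0, -0.05], 0],
  [3.0, [0, 0, -0.05], 0],
  [3.8, [0, 0, 0], 0],
  [4.5, [0, 0, 0], 0],
  [6.0, [0, 0, 0], 0],
  [7.5, [0, 0, 0], 0],
  [8.0, [0, 0, 0], 0],
  [8.0, [0, 0, 0], 0],
])

```text
time: 9.85
tcp_pos: [0.507, 0.2841, 0.0413]
eef_rot: [-3.142, 0.0, -3.072]
ft_force: [0.0, -0.6, 0.3]
grip_width: 0.0803
grasp_force: 0.0
```

send_rows([
  [8.0, [0, 0, -0.5], 0],
  [8.0, [0, 0, -1.0], 0],
  [8.0, [0, 0, -2.0], 0],
  [8.0, [0, 0, -3.0], 0],
  [8.0, [0, 0, -3.5], 0],
  [8.0, [0, 0, -2.0], 0],
  [8.5, [0, -3.0, 0], 0.07],
  [8.5, [0, -3.0, 0], 0],
])

```text
time: 10.65
tcp_pos: [0.5098, 0.2247, 0.1635]
eef_rot: [3.14, 0.003, -3.141]
ft_force: [0.6, -0.5, -0.4]
grip_width: 0.0851
grasp_force: 0.0
```

Run:
```python
from m import *
from scipy.optimize import least_squares
s=grab('side'); t=grab('top')
for c,b in((s,(235,180,300,235)),(t,(184,235,228,305))):
    p=cloud(c,b); p=p[(p[:,2]>.044)&(p[:,2]<.075)&(abs(p[:,1]-.285)<.03)&(abs(p[:,0]-.507)<.06)]
    if len(p)<50: continue
    f=lambda a:(np.hypot((p[:,1]-a[0]-a[1]*(p[:,0]-.507))*np.cos(a[1]),p[:,2]-a[2])-.018)*1000
    print(len(p),least_squares(f,[.285,0.07,.048],loss='soft_l1').x.round(4)); rect(p,'')
b=cv2.resize(s['color'][150:240,210:330],(800,600),interpolation=cv2.INTER_CUBIC); cv2.imwrite('pics/g3.png',b)
print(env.get_state())
```

```text
376 [0.2849 0.0666 0.0467]
 376 ctr [507.8 277.1] size [112.   34.8] ang 1.8 zpct [46.1 58.2 65.8]
{'time': 10.75, 'joints': array([-0.76129507,  0.16534229,  0.33957939,  1.79209495, -0.05712447,
        1.19296863,  1.15895539]), 'qd': array([-0.02412057,  0.02457159, -0.05398285, -0.02592394, -0.04538866,
       -0.01796229, -0.02868156]), 'effort': array([ -1.03903715, -37.18545556,   0.90887178, -29.64577854,
        -0.07270725,   0.06174422,   0.22245883]), 'tcp_pos': array([0.51025574, 0.21910873, 0.16280145]), 'eef_rot': array([-3.14042773e+00,  1.67326087e-03,  3.13472058e+00]), 'ft_force': array([ 0.30761531,  0.44814937, -0.36545917]), 'torque': array([0.0103077 , 0.01440113, 0.02600699]), 'grasp_force': 0.0, 'grip_width': 0.08506984131954733}
```

View pics/g3.png

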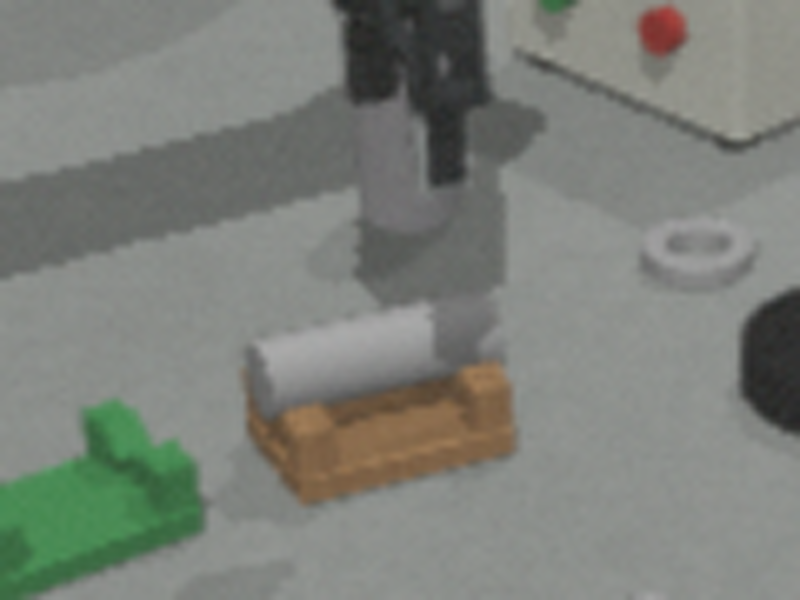

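The bar is seated in the brown cradle (crop (375,360)) and let go; the fit gives z 46.7 mm, x +1 mm and yaw 0.067. On to the spindle.

send_rows([
  [8.5, [0, -3.0, 0], 0],
  [8.5, [-0.4, -4.8, 0], 0],
  [8.5, [-0.5, -4.8, 0], 0],
  [8.5, [-0.5, -4.8, 0], 0],
  [8.5, [-0.5, -4.8, 0], 0],
  [8.5, [-0.5, -4.8, 0], 0],
  [8.5, [-0.5, -4.8, 0], 0],
  [8.5, [-0.5, -4.8, 0], 0],
])

```text
time: 11.55
tcp_pos: [0.5434, -0.143, 0.1624]
eef_rot: [3.141, 0.002, -3.141]
ft_force: [-0.1, 0.1, 0.7]
grip_width: 0.0849
grasp_force: 0.0
```

send_rows([
  [8.5, [0, -4.8, 0], 0],
  [8.5, [0, -4.8, 0], 0],
  [8.5, [0, -4.0, 0], 0],
  [8.5, [0, -2.5, 0], 0.01],
  [8.5, [0, 0, 0], 0],
  [8.5, [0, 0, 0], 0],
  [8.5, [0, 0, 0], 0],
  [8.5, [0, 0, 0], 0],
])

```text
time: 12.35
tcp_pos: [0.5437, -0.3007, 0.1614]
eef_rot: [3.14, 0.0, 3.134]
ft_force: [0.8, 0.2, -0.2]
grip_width: 0.0849
grasp_force: 0.0
```

send_rows([
  [8.5, [0, -1.2, 0], 0],
  [8.5, [0, -1.0, 1.0], 0],
  [8.5, [0, 0, 2.0], 0],
  [8.5, [0, 0, 2.2], 0],
  [8.5, [0, 0, 1.5], 0],
  [8.5, [0, 0, 0.3], 0],
  [8.5, [0, 0, 0], 0],
  [8.5, [0, 0, 0], 0],
])

```text
time: 13.15
tcp_pos: [0.5431, -0.3253, 0.0922]
eef_rot: [-3.141, 0.001, 3.131]
ft_force: [-0.6, 0.8, 0.0]
grip_width: 0.0849
grasp_force: 0.0
```

send_rows([
  [8.5, [0, 0, 0.8], 0],
  [8.5, [0, 0, 1.0], 0],
  [8.5, [0, 0, 1.0], 0],
  [8.5, [0, 0, 1.0], 0],
  [8.5, [0, 0, 0.7], 0],
  [8.5, [0, 0, 0.4], 0],
  [8.5, [0, 0, 0], 0],
  [8.5, [0, 0, 0], 0],
])

```text
time: 13.95
tcp_pos: [0.5428, -0.3249, 0.0425]
eef_rot: [-3.141, 0.0, 3.131]
ft_force: [-0.6, -0.0, 0.8]
grip_width: 0.085
grasp_force: 0.0
```

send_rows([
  [8.5, [-0.1, 0.25, 0.05], 0],
  [8.5, [0, 0, 0], 0],
  [3.0, [0, 0, 0], 0],
  [3.0, [0, 0, 0], 0],
  [3.0, [0, 0, 0], 0],
  [3.0, [0, 0, 0], 0],
  [3.0, [0, 0, 0], 0],
  [3.0, [0, 0, 0], 0],
])

```text
time: 14.75
tcp_pos: [0.5437, -0.3229, 0.0423]
eef_rot: [-3.141, 0.001, 3.131]
ft_force: [-1.2, -0.5, 4.5]
grip_width: 0.0338
grasp_force: 60.3
```

send_rows([
  [3.0, [0, 0, -0.2], 0],
  [3.0, [0, 0, -0.4], 0],
  [3.0, [0, 0, -0.8], 0],
  [3.0, [0, 0, -1.5], 0],
  [3.0, [0, 0, -2.5], 0],
  [3.0, [0, 0, -3.0], 0],
  [3.0, [0, 0, -2.0], 0],
  [3.0, [0, 0, -0.5], 0],
])

```text
time: 15.55
tcp_pos: [0.5451, -0.3234, 0.1548]
eef_rot: [-3.14, 0.006, 3.131]
ft_force: [-0.7, 0.2, -4.6]
grip_width: 0.034
grasp_force: 60.2
```

send_rows([
  [3.0, [0.3, 2.0, 0], 0],
  [3.0, [0.4, 4.0, 0], 0],
  [3.0, [0.4, 4.8, 0], 0],
  [3.0, [0.4, 4.8, 0], 0],
  [3.0, [0.4, 4.8, 0], 0],
  [3.0, [0.5, 4.8, 0], 0],
  [3.0, [0, 4.5, 0], 0],
  [3.0, [0, 2.5, 0], -0.01],
])

```text
time: 16.35
tcp_pos: [0.5219, 0.0052, 0.1504]
eef_rot: [3.139, -0.001, -3.137]
ft_force: [0.3, 0.4, -3.3]
grip_width: 0.0336
grasp_force: 60.6
```

send_rows([
  [3.0, [0, 0.8, 0], 0],
  [3.0, [0, 0, 0], 0],
  [3.0, [0, 0, 1.0], 0],
  [3.0, [0, 0, 1.5], 0],
  [3.0, [0, 0, 1.5], 0],
  [3.0, [0, 0, 1.0], 0],
  [3.0, [0, 0, 0], 0],
  [3.0, [0, 0, 0], 0],
])

```text
time: 17.15
tcp_pos: [0.523, 0.0069, 0.1008]
eef_rot: [-3.141, -0.0, 3.14]
ft_force: [0.8, 0.7, -3.8]
grip_width: 0.0336
grasp_force: 60.6
```

Run:
```python
from m import *
s=grab('side'); t=grab('top')
b=cv2.resize(s['color'][175:295,250:410],(800,600),interpolation=cv2.INTER_CUBIC); cv2.imwrite('pics/g4.png',b)
p=cloud(s,(250,195,345,260)); st=env.get_state(); print(st['tcp_pos'],st['torque'])
q=p[(p[:,2]>.085)&(p[:,2]<.145)&(abs(p[:,1]-.007)<.03)&(p[:,0]>.43)&(p[:,0]<.61)]
print(np.percentile(q[:,0],[.5,1,2,98,99,99.5]).round(4))
for x in np.arange(.45,.6,.02):
    r=q[abs(q[:,0]-x)<.01]
    if len(r): print(x.round(2),len(r),r[:,2].max().round(4),r[:,1].mean().round(4))
```

```text
[0.52358082 0.00756935 0.10148817] [-0.01372494 -0.05091507 -0.06966379]
[0.4545 0.4548 0.4553 0.5869 0.5873 0.5883]
0.45 67 0.1259 0.0025
0.47 113 0.1248 -0.0041
0.49 109 0.1248 -0.0045
0.51 170 0.1449 -0.0009
0.53 65 0.1408 -0.0037
0.55 85 0.1239 -0.0071
0.57 151 0.1328 -0.0049
0.59 70 0.132 -0.0108
```

View pics/g4.png

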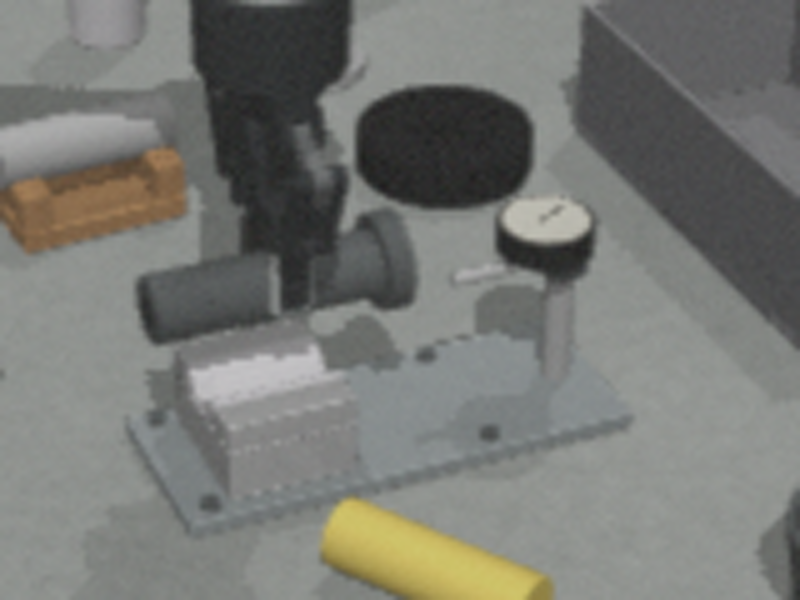

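The spindle is level, collar at (400,258) in the crop towards the dial, and its measured origin is x 0.5145 (V middle 0.515). Now I lower it.

send_rows([
  [3.0, [-0.05, 0, 0.6], 0],
  [3.0, [0, 0, 0.9], 0],
  [3.0, [0, 0, 0.9], 0],
  [3.0, [0, 0, 0.6], 0],
  [3.0, [0, 0, 0.3], 0],
  [3.0, [0, 0, 0.1], 0],
  [3.0, [0, 0, 0], 0],
  [3.0, [0, 0, 0], 0],
])

```text
time: 18.05
tcp_pos: [0.5238, 0.008, 0.0671]
eef_rot: [3.141, 0.001, 3.141]
ft_force: [0.2, 0.2, -3.9]
grip_width: 0.0341
grasp_force: 60.6
```

send_rows([
  [3.0, [0, 0, 0.1], 0],
  [3.0, [0, 0, 0.1], 0],
  [3.0, [0, 0, 0.1], 0],
  [3.0, [0, 0, 0.1], 0],
  [3.0, [0, 0, 0.05], 0],
  [3.0, [0, 0, 0], 0],
  [3.0, [0, 0, 0], 0],
  [3.0, [0, 0, 0], 0],
])

```text
time: 18.85
tcp_pos: [0.5235, 0.008, 0.0624]
eef_rot: [3.141, 0.0, 3.141]
ft_force: [-0.2, -0.5, -3.8]
grip_width: 0.0338
grasp_force: 60.6
```

send_rows([
  [3.0, [0, -0.05, 0.05], 0],
  [3.0, [0, 0, 0.05], 0],
  [3.0, [0, 0, 0.05], 0],
  [3.0, [0, 0, 0.05], 0],
  [3.0, [0, 0, 0], 0],
  [3.0, [0, 0, 0], 0],
  [3.0, [0, 0, 0], 0],
  [3.0, [0, 0, 0], 0],
])

```text
time: 19.65
tcp_pos: [0.5237, 0.007, 0.0607]
eef_rot: [-3.141, 0.001, 3.141]
ft_force: [-1.3, -3.3, 2.9]
grip_width: 0.0334
grasp_force: 61.3
```

send_rows([
  [3.0, [0, -0.04, 0.03], 0],
  [3.0, [0, 0, 0.03], 0],
  [3.0, [0, 0, 0.03], 0],
  [3.0, [0, 0, 0], 0],
  [3.0, [0, 0, 0], 0],
  [3.0, [0, 0, 0], 0],
  [3.0, [0, 0, 0], 0],
  [3.0, [0, 0, 0], 0],
])

```text
time: 20.45
tcp_pos: [0.5239, 0.0067, 0.0604]
eef_rot: [3.142, 0.001, 3.141]
ft_force: [-2.9, -3.9, 8.5]
grip_width: 0.0335
grasp_force: 61.9
```

Run:
```python
from h import *
for i in range(5):
    s=env.get_state(); print(s['time'],s['ft_force'].round(2),s['torque'].round(2),s['tcp_pos'].round(4)); env.capture('side')
```

```text
20.45 [-2.87 -3.91  8.47] [-0.67  0.73  0.01] [0.5239 0.0067 0.0604]
20.5 [-2.57 -3.2   9.18] [-0.66  0.67  0.01] [0.5238 0.0067 0.0603]
20.55 [-3.09 -3.6   8.78] [-0.65  0.63  0.04] [0.5239 0.0067 0.0604]
20.6 [-2.56 -3.98  8.83] [-0.64  0.69  0.07] [0.5239 0.0067 0.0604]
20.65 [-2.78 -3.62  8.75] [-0.67  0.71  0.05] [0.5239 0.0067 0.0604]
```

send_rows([
  [3.0, [0, -0.03, 0.03], 0],
  [3.0, [0, -0.03, 0.03], 0],
  [3.0, [0, 0, 0.03], 0],
  [3.0, [0, 0, 0], 0],
  [3.0, [0, 0, 0], 0],
  [3.0, [0, 0, 0], 0],
  [3.0, [0, 0, 0], 0],
  [3.0, [0, 0, 0], 0],
])

```text
time: 21.5
tcp_pos: [0.5239, 0.0066, 0.0603]
eef_rot: [3.14, 0.001, 3.141]
ft_force: [-5.5, -3.1, 15.2]
grip_width: 0.0336
grasp_force: 62.4
```

Run:
```python
from m import *
from scipy.optimize import least_squares
s=grab('side')
p=cloud(s,(255,205,345,275)); p=p[(p[:,2]>.066)&(p[:,2]<.09)&(abs(p[:,1]-.007)<.022)&(p[:,0]>.45)&(p[:,0]<.57)&(abs(p[:,0]-.524)>.018)]
f=lambda a:(np.hypot((p[:,1]-a[0]-a[1]*(p[:,0]-.515))*np.cos(a[1]),p[:,2]-a[2]-a[3]*(p[:,0]-.515))-.018)*1000
print(len(p),least_squares(f,[.007,0,.065,0],loss='soft_l1').x.round(4),p[:,0].min())
b=cv2.resize(s['color'][165:295,235:408],(800,600),interpolation=cv2.INTER_CUBIC); cv2.imwrite('pics/g5.png',b)
for i in range(3):
    q=env.get_state(); print(q['time'],q['ft_force'].round(2),q['torque'].round(2),q['tcp_pos'].round(4)); env.capture('side')
```

```text
317 [ 0.0066 -0.0026  0.0646  0.0056] 0.45462564665898525
21.55 [-5.87 -2.   15.15] [-0.47  1.27 -0.02] [0.5239 0.0066 0.0603]
21.6 [-6.36 -2.86 14.13] [-0.49  1.23  0.05] [0.5239 0.0067 0.0603]
21.65 [-6.35 -2.74 13.95] [-0.49  1.27  0.01] [0.5239 0.0067 0.0603]
```

View pics/g5.png

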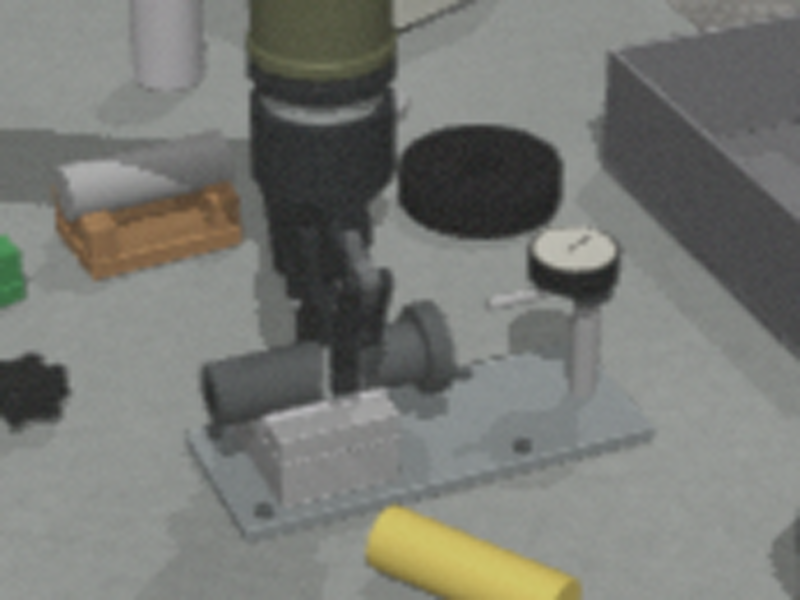

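The spindle is seated in the V with its collar overhanging (crop (430,345)), and the force is steady at about 14–15 N. The bar still lies in the cradle. Handing in.

```bash
python3 -c "
from cell import env
print(env.sign_off())"
```

```text
the job is handed in; nothing more can be done
None
```

I handed the job in, with no verdict shown: the setting bar lies let go in the wooden cradle, and the spindle is held in the V, collar towards the dial, pressed down with about 14–15 N.

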